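# Seat and clamp a stone drill core in a vee holder

### The job

Roll the stone core, without lifting it, off the blue loading apron into the steel vee and let go so that it settles by itself; then push it gently along the vee, by its end away from the stop, until the other end is pressed against the rubber-faced end stop, and swing the clamp arm over and down until its rubber pad holds the core with about 12 newtons. The stone is friable: never press on it with the fingers by more than about 10 newtons, nor squash it under the pad. Leave the marker pen and the loupe beside the holder where they lie.

Things in the scene. Friction and masses are not known exactly. Their poses are not given: they have to be found in the camera images.
- fixture: core holder, fixed, 170 mm wide: from the robot's side backwards a blue apron, a steel vee block, two grey hinge cheeks. Origin on the work surface under the middle of the vee; x points from apron across the vee to the hinge, y along the vee to the stop, z up. Base top z = 16 mm, y = -65 to 105. Cheeks x = 49 to 79, y = -25 to 25, z to 113; stop bracket y = 85 to 99, z to 93
- apron (a point): middle of the flat, level blue apron's top, fixture x = -58, z = 44 mm; axes as the fixture's. The apron spans fixture x = -101 to -14, y = -50 to 50, with a lip 4 mm high on its front edge (x = -105 to -101)
- vee (a point): middle of the line where the axis of a seated core runs: fixture x = 0, y = 0, z = 51.2 mm; axes as the fixture's. The 90 degree vee spans y = -50 to 50; its front edge (x = -14, z = 44) is flush with the apron, its rear flank rises to z = 60 at x = 31
- stop: end stop, a 20 mm brass disc with a 17 mm black rubber facing, on the axis of a seated core. Origin in the middle of the unpressed facing; its y points away from the core. Its place along the vee differs (fixture y = 56 to 68 mm) and is locked; only the facing yields, 8 N per mm, so a proper press of a few newtons is made by feel
- core: sandstone core with a red and a black line, cylinder 30 mm diameter, 125 mm long, about 0.2 kg. Origin in its middle; own y is its axis (towards the stop), x and z turn as it rolls. Starts on the apron (axis at fixture z = 59) roughly along the vee, 50 to 72 mm before it, shifted 18 to 35 mm from the middle away from the stop. Rolls easily; drops 8 mm into the vee once its axis is past the edge
- core_end (a point): centre of the core's end face towards the stop
- core_tail (a point): centre of the core's end face away from the stop, to push on. Seated, it sticks out beyond the end of the vee block (fixture y = -50) by 7 mm or more, with nothing beneath it down to the base plate; sliding the core in the vee takes 1 to 4 N
- clamp_arm: dark steel clamp arm. Origin on its hinge axis, own x from tip to hinge, y as the fixture's. Level, it reaches over the vee towards the robot; it starts open, 1.75 to 1.98 rad above level (leaning to the back), and swings down to 0.14 rad below level. A 0.8 Nm friction hinge (near level, 2 to 3 N of push at the bar move the heavy arm down) keeps it wherever it is left, also under the pad's load
- clamp_hinge (a point): middle of the clamp arm's hinge axis: fixture x = 64, y = 0, z = 98 mm
- clamp_bar (a point): middle of the steel cross bar at the arm's free end, 140 mm from the hinge axis: 12 mm diameter, 90 mm long, along y. The flat arm (18 mm wide, 15 mm thick) and a 22 mm thick sleeve sit at its middle; the bar is free to grip or press from 9 to 45 mm either side
- spindle_boss (a point): centre of the spindle boss in the arm, 64 mm from the hinge, above the vee when the arm is level. Its sprung rubber pad, 16 mm across, lands on the seated core's top (fixture z = 66) somewhere from 0.14 rad above level to level: the spindle is reset over 8 mm between jobs. It then presses 2 N plus 4 N per mm (10 mm at most), felt at the bar as 0.46 of that on top of the friction
- marker: blue and white marker pen, 132 x 14 x 16 mm, loose, on the work surface left of the holder; leave it alone
- loupe: black hand loupe, 81 x 42 x 13 mm, loose, on the work surface right of the holder; leave it alone

How it is judged:
By the outcome, as a careful person would: the job done as asked, in the order asked, and still so for the second after the job is handed in, with the robot touching nothing.
It also fails if it takes over 69 s, if anything falls off the work surface, if the arm or the gripper's body presses on something with over 40 N, if the wrist force passes 120 N, or if a joint passes its speed limit or range.

### The arm

A 6-joint arm with a two-finger parallel gripper is mounted at the origin on a cart in front of the work surface, level with it; the furniture and walls round the work are solid. World frame = base frame: x ahead of the robot, y to its left, z up, the work surface at z = 0. Lengths are in mm, angles in rad, forces in N, time in s.
With the tool pointing down it reaches from about 275 to 1000 mm from the base axis. Payload 8.4 kg.
Tool frame: the origin (TCP) lies between the finger pads; the fingertips stand r.finger_overhang ahead of it and the grasp point (between the pads) is the TCP (r.finger_overhang is the distance from the TCP to the fingertips, in mm); z points along the fingers, y is the line along which they close (so a half turn about z gives the same grasp; the last joint's range is limited). The gripper opens to 85 mm and grips with 20 to 120 N. Pads are 22 mm wide; open, the fingers measure 114 mm over their backs; the gripper's body (76 mm by 85 mm) begins 54 mm behind the grasp point. The pads swing forward as they close: fully open they stand 13 mm farther back than shut.
Start: joints at [-1.135, 0.353, 1.633, -0, 1.155, -0.002], TCP at [264.966, -566.057, 214.681] pointing down, gripper open.
Joint ranges: [-2.63, 2.63], [-0.92, 2.1], [0.06, 2.66], [-1.3, 4.44], [0, 2.69], [-3.02, 3.02]. Speed limits (rad/s): [2.22, 2.22, 2.79, 3.14, 3.14, 3.14].

### API

Orientations are given as [roll, pitch, yaw] about the fixed x, y, z axes, in that order (R = Rz(yaw) Ry(pitch) Rx(roll)).
In Python, from rig import r, cams, sign_off gives the robot as it stands.
- The arm moves only by the shell command python3 -m crank 'ROWS' [FORCE]. ROWS is JSON, a list of rows, each a list of 7 numbers: the shift along the tool's x, y, z in m, then the turn, a rotation vector about the tool's x, y, z in rad, then the closure, from 0 (fully open) to 1 (shut). In form: [[dx, dy, dz, ax, ay, az, gripper], ...]. A call has 1 to 5 rows; each row is the pose to reach, as a shift and turn from the pose commanded when the call began, along the tool's axes at that moment; what a row does not reach only later rows make up. A row lasts 1/10 s, in which the tool goes at most 50 mm and 8.59 degrees, less where a joint would pass 70% of its speed; a pose out of reach is approached as far as the arm can. A call with a gripper value outside its range is refused whole. The fingers move at their own pace and stop on an object; FORCE is the grip in N (left out, the last holds). Time passes only in rows, so rows that repeat a pose let the fingers close. It gives the time, the measured TCP pose, the force, the opening and the grip force at its end, in the units of the state.
- r.sense(): the state, without advancing time (a new reading comes with each control period).
- cams.grab_frame(name): name is "scene" or "top" or "wrist"; returns a dict with "image" (400x640x3 uint8, red, green, blue), "fx", "fy", "cx", "cy" (pixels), "position" and "orientation" of the camera in the world. Camera axes: x right, y down, z forward; pixel columns grow to the right and rows downward; lengths in mm; the calibration is good to about 2 mm. A picture is of the moment at which its call begins. There is no depth.
- sign_off(): hands the job in; it is judged then, once.
The state is a dict: "clock": time; "qpos": joint angles; "qvel": joint speeds; "joint_efforts": joint torques, N m; "eef_pos": TCP position; "tcp_rot": TCP orientation; "contact_force": force on the tool from outside, world axes, zero at the start; "wrist_torque": the same for the moment, N m; "opening": opening from 0.0 (shut) to 1.0 (fully open); "grasp_force": force on a finger pad.
Only numpy, scipy, OpenCV 4.12 (cv2) and the standard library are available. Lean on these libraries where they do the work, as an engineer would, in place of code of your own. Each camera call takes 0.05 s, during which the arm holds its last target. There are 200 camera calls.

## Working session

There is one attempt and no reset: what is moved stays moved. The work goes in short steps, Python scripts to look and compute and a shell command to move; the robot and the scene stay as the last step left them, time stands still between calls to the robot, and variables do not carry over. Pictures are saved under pics/ and viewed, at most 10 in all, crops included, and the job is handed in when it is done.

```bash
ls; mkdir -p pics; cat > h.py <<'E'
import numpy as np, cv2
from scipy.spatial.transform import Rotation as R
from rig import r, cams, sign_off
def grab(n,save=None):
    f=cams.grab_frame(n)
    if save: cv2.imwrite('pics/'+save+'.png',cv2.cvtColor(f['image'],cv2.COLOR_RGB2BGR))
    return f
def rot(o):
    o=np.array(o,float)
    return o if o.shape==(3,3) else R.from_euler('xyz',o).as_matrix()
def ray(f,uv):
    uv=np.atleast_2d(uv).astype(float)
    d=np.c_[(uv[:,0]-f['cx'])/f['fx'],(uv[:,1]-f['cy'])/f['fy'],np.ones(len(uv))]
    return np.array(f['position'],float),d@rot(f['orientation']).T
def onz(f,uv,z):
    p,d=ray(f,uv); return p+d*((z-p[2])/d[:,2])[:,None]
def proj(f,P):
    q=(np.atleast_2d(P)-np.array(f['position'],float))@rot(f['orientation'])
    return np.c_[f['fx']*q[:,0]/q[:,2]+f['cx'],f['fy']*q[:,1]/q[:,2]+f['cy']]
E
python3 - <<'E'
from h import *
for n in('scene','top'):
    f=grab(n,n); print({k:v for k,v in f.items() if k!='image'})
print(r.sense(), r.finger_overhang)
import numpy as np
a=cv2.imread('pics/scene.png');b=cv2.imread('pics/top.png')
cv2.imwrite('pics/both.png',np.vstack([a,b])[:, :])
E
```

```text
pics
{'fx': 461.7824807472592, 'fy': 461.7824807472592, 'cx': 317.3404131402853, 'cy': 195.96245256805733, 'position': array([ 130.13100382, -549.52856633,  514.41278288]), 'orientation': array([-2.10983927, -0.02274796, -0.56450996])}
{'fx': 499.5694774238112, 'fy': 499.5694774238112, 'cx': 318.24615996838605, 'cy': 204.1254840311127, 'position': array([ 433.31811764,   77.4651065 , 1137.7123468 ]), 'orientation': array([-3.03344624, -0.01615795, -1.54324807])}
{'clock': 0.1, 'qpos': array([-1.13541254e+00,  3.53551938e-01,  1.63403778e+00, -1.18379956e-05,
        1.15520825e+00, -2.39355373e-03]), 'qvel': array([ 1.65826902e-03, -1.36868230e-03, -1.34616175e-03,  5.14434837e-05,
       -4.59609835e-04,  5.33660177e-04]), 'joint_efforts': array([-1.08232045e-03, -6.06357622e+01, -3.42818928e+01, -4.52097666e-06,
        4.02624326e-03, -2.99541546e-05]), 'eef_pos': array([ 264.77112189, -565.66518059,  214.06300828]), 'tcp_rot': array([-3.14038731e+00,  7.93954676e-06,  4.37782132e-01]), 'contact_force': array([-0.51497083,  0.0676174 ,  0.27124426]), 'wrist_torque': array([ 0.04905761, -0.02961526,  0.01480417]), 'grasp_force': 0.0, 'opening': 0.9945735093016029} 19.0
```

View pics/top.png

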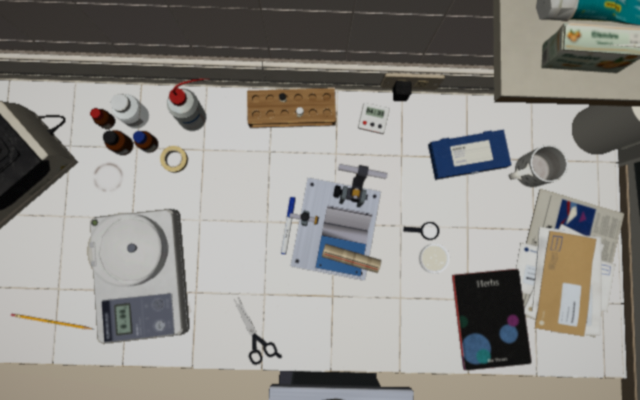

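View pics/scene.png

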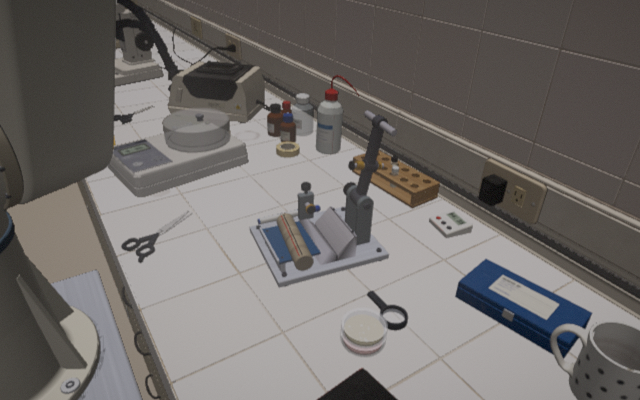

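The top view shows the holder around (337,230): apron at the bottom, core at (351,259), stop to the left at (305,217), and arm open with its bar at (362,171). I'll zoom in for the corners.

```bash
python3 - <<'E'
from h import *
b=cv2.imread('pics/top.png')[160:290,270:400]
cv2.imwrite('pics/topc.png',cv2.resize(b,None,fx=4.5,fy=4.5,interpolation=cv2.INTER_CUBIC))
a=cv2.imread('pics/scene.png')[100:290,230:410]
cv2.imwrite('pics/scc.png',cv2.resize(a,None,fx=3.1,fy=3.1,interpolation=cv2.INTER_CUBIC))
E
```

```text
(no output)
```

View pics/topc.png

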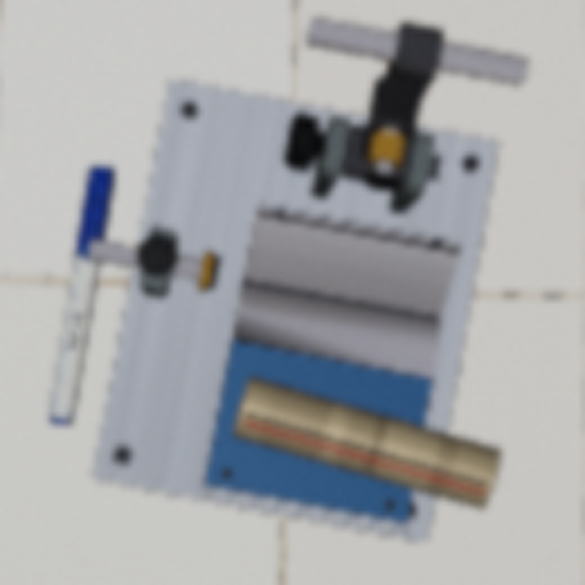

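View pics/scc.png

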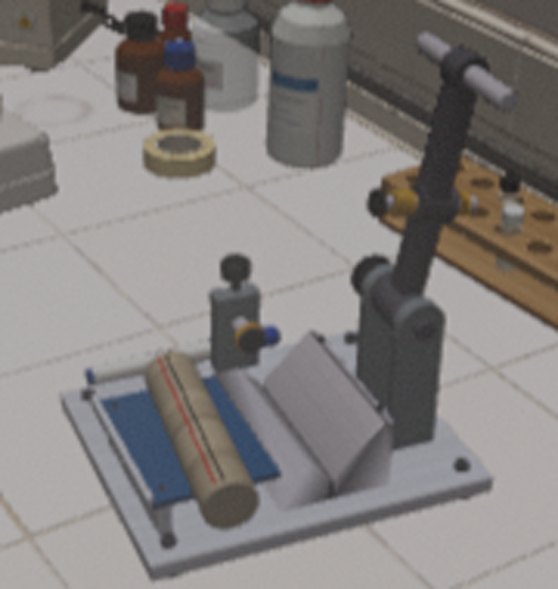

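```bash
python3 - <<'E'
from h import *
from scipy.optimize import least_squares
f=grab('top');s=grab('scene')
T=lambda c:np.array([270,160])+np.array(c)/4.5
S=lambda c:np.array([230,100])+np.array(c)/3.1
# fixture pts: local, crop px
L=[((-14,50,44),(237,343)),((-14,-50,44),(432,377)),((31,50,60),(260,210)),((31,-50,60),(460,248))]
def res(p):
    x,y,w=p;o=[]
    for l,c in L:
        q=R.from_euler('z',w).apply(l)+[x,y,0]
        o+=list((onz(f,T(c),l[2])[0]-q)[:2])
    for c,yy in (((170,82),105),((95,475),105),((497,140),-65),((430,540),-65)):
        q=onz(f,T(c),16)[0]-[x,y,0]
        o.append(R.from_euler('z',-w).apply(q)[1]-yy)
    return o
k=least_squares(res,[400,0,0]);print(k.x,np.round(k.fun,1))
x,y,w=k.x
loc=lambda P:R.from_euler('z',-w).apply(np.array(P)-[x,y,0])
for c in((255,380),(240,437),(500,452),(485,507)): P=onz(f,T(c),59)[0];print(P,loc(P))
def tri(a,b):
    p,d=ray(f,a);q,e=ray(s,b);d=d[0];e=e[0]
    t=np.linalg.lstsq(np.c_[d,-e],q-p,rcond=None)[0]
    A=p+d*t[0];B=q+e*t[1];return (A+B)/2,np.linalg.norm(A-B)
for n,a,b in(('bar+y',(312,30),(430,42)),('bar-y',(525,70),(508,97)),('stopdisc',(208,270),(258,333)),('tail',(493,480),(230,505))):
    P,e=tri(T(a),S(b));print(n,P,loc(P),e)
# check scene reprojection
g=lambda l:R.from_euler('z',w).apply(l)+[x,y,0]
for l in((-14,-50,44),(31,-50,60),(-101,50,44)): print(l,(proj(s,g(l))[0]-[230,100])*3.1)
E
```

```text
[ 4.98326383e+02  6.10929073e-01 -1.53511741e-01] [-9.9 -0.7 -8.5  2.9  9.2 -2.8  8.9 -0.9 -0.9 -0.2  1.6  1. ]
[464.09325237  42.72841247  59.        ] [-40.27071924  36.38761869  59.        ]
[436.77305106  49.1901864   59.        ] [-68.25770698  38.59588477  59.        ]
[433.0759013  -75.22918172  59.        ] [-52.88647409 -84.92566509  59.        ]
[406.83381459 -68.43128186  59.        ] [-79.85942251 -82.22037189  59.        ]
bar+y [603.54693027  27.66885789 235.19445549] [ 99.84575961  42.82895542 235.19445549] 4.004515368878189
bar-y [587.72261885 -58.05960436 238.13308204] [ 97.31623636 -44.31104449 238.13308204] 0.5330415479206463
stopdisc [519.17613226  65.15738469  54.07832856] [10.73479347 66.97552685 54.07832856] 5.9638318515264
tail [420.10633039 -72.19267117  59.67340179] [-66.16783672 -83.90803407  59.67340179] 0.8942521435162265
(-14, -50, 44) [295.40402889 467.23768261]
(31, -50, 60) [372.19056279 424.53500915]
(-101, 50, 44) [ 83.22115965 401.76974769]
```

```bash
cat > fit.py <<'E'
from h import *
from scipy.optimize import least_squares
f=grab('top');s=grab('scene')
T=lambda c:np.array([270,160])+np.array(c)/4.5
S=lambda c:np.array([230,100])+np.array(c)/3.1
L=[((0,50,30),(245,285)),((0,-50,30),(440,317)),((31,50,60),(260,210)),((31,-50,60),(460,248)),((-101,50,44),(205,487)),((-101,-50,44),(409,523))]
def res(p):
    x,y,w=p;o=[]
    for l,c in L:
        q=R.from_euler('z',w).apply(l)+[x,y,0]
        o+=list((onz(f,T(c),l[2])[0]-q)[:2])
    for c,yy in (((170,82),105),((95,475),105),((497,140),-65),((430,540),-65)):
        q=onz(f,T(c),16)[0]-[x,y,0]
        o.append(R.from_euler('z',-w).apply(q)[1]-yy)
    return o
k=least_squares(res,[400,0,0],loss='soft_l1');print(k.x,np.round(k.fun,1))
x,y,w=k.x
loc=lambda P:R.from_euler('z',-w).apply(np.array(P)-[x,y,0])
for c in((255,380),(240,437),(500,452),(485,507)): P=onz(f,T(c),59)[0];print(P,loc(P))
def tri(a,b):
    p,d=ray(f,a);q,e=ray(s,b);d=d[0];e=e[0]
    t=np.linalg.lstsq(np.c_[d,-e],q-p,rcond=None)[0]
    A=p+d*t[0];B=q+e*t[1];return (A+B)/2,np.linalg.norm(A-B)
for n,a,b in(('bar+y',(312,30),(430,42)),('bar-y',(525,70),(508,97)),('stopdisc',(208,270),(258,333)),('tail',(493,480),(230,505))):
    P,e=tri(T(a),S(b));print(n,P,loc(P),e)
g=lambda l:R.from_euler('z',w).apply(l)+[x,y,0]
for l in((0,-50,30),(31,-50,60),(31,50,60),(-101,50,44),(-101,-50,44),(49,-25,113)): print(l,(proj(s,g(l))[0]-[230,100])*3.1)
E
python3 fit.py
```

```text
[ 5.05773601e+02 -3.08654690e-01 -1.54483456e-01] [-1.9 -1.2  0.4  1.   1.7 -1.9  1.5  0.1 -1.3  0.4 -0.5  0.3 -1.  -0.6
  1.5  0.6]
[464.09325237  42.72841247  59.        ] [-47.80608541  36.11120097  59.        ]
[436.77305106  49.1901864   59.        ] [-75.79520575  38.29227065  59.        ]
[433.0759013  -75.22918172  59.        ] [-60.30395248 -85.21428445  59.        ]
[406.83381459 -68.43128186  59.        ] [-87.27951693 -82.53520252  59.        ]
bar+y [603.54693027  27.66885789 235.19445549] [ 92.30406815  42.68868782 235.19445549] 4.004515368878189
bar-y [587.72261885 -58.05960436 238.13308204] [ 89.85922126 -44.45372893 238.13308204] 0.5330415479206463
stopdisc [519.17613226  65.15738469  54.07832856] [ 3.16968052 66.74865746 54.07832856] 5.9638318515264
tail [420.10633039 -72.19267117  59.67340179] [-73.58629768 -84.2095596   59.67340179] 0.8942521435162265
(0, -50, 30) [330.24137475 478.45149375]
(31, -50, 60) [384.27728138 421.32838823]
(31, 50, 60) [307.09198316 329.78794054]
(-101, 50, 44) [ 95.8030803  398.64098197]
(-101, -50, 44) [154.59040036 502.24561859]
(49, -25, 113) [398.7796503  309.18761875]
```

```bash
cat >> h.py <<'E'
FX=np.array([505.8,-0.3,0]);W=-0.1545
def g(l): return R.from_euler('z',W).apply(l)+FX
def loc(P): return R.from_euler('z',-W).apply(np.array(P)-FX)
def plan(l,yaw=0.0):
    """shift (m) and turn from the present pose to fixture-frame TCP l, tool down, tool x at fixture yaw"""
    s=r.sense();A=R.from_euler('xyz',s['tcp_rot'])
    B=R.from_euler('xyz',[np.pi,0,W+yaw])
    print('shift',np.round(A.inv().apply(g(l)-s['eef_pos'])/1000,4),'rot',np.round((A.inv()*B).as_rotvec(),3))
def st():
    s=r.sense();print('t',round(s['clock'],2),'loc',np.round(loc(s['eef_pos']),1),'F',np.round(R.from_euler('z',-W).apply(s['contact_force']),2),'op',round(s['opening'],2))
E
python3 -c "
from h import *
plan([-125,-23,180])"
```

```text
shift [ 0.3414 -0.4608  0.0347] rot [-0.     0.     0.592]
```

```bash
M="python3 -m crank"
$M '[[0.03,-0.04,0,0,0,0.05,0.2],[0.058,-0.079,0,0,0,0.11,0.2],[0.085,-0.118,0,0,0,0.18,0.2],[0.115,-0.158,0,0,0,0.25,0.2],[0.145,-0.197,0,0,0,0.3,0.2]]' | tail -3
python3 -c "
from h import *
st();plan([-125,-23,180])"
```

```text
contact_force: [0.8, -0.5, -0.0]
opening: 0.797
grasp_force: 0.0
t 0.8 loc [-140.9 -349.9  214.7] F [ 0.85 -0.33 -0.02] op 0.8
shift [ 0.1084 -0.3089  0.0347] rot [ 0.    -0.     0.289]
```

```bash
M="python3 -m crank"
$M '[[0.016,-0.046,0,0,0,0.06,0.2],[0.032,-0.092,0,0,0,0.12,0.2],[0.048,-0.138,0,0,0,0.18,0.2],[0.065,-0.184,0.005,0,0,0.24,0.2],[0.081,-0.23,0.012,0,0,0.289,0.2]]' >/dev/null
python3 -c "
from h import *
st();plan([-103,-23,110])"
```

```text
t 1.3 loc [-129.1 -106.4  203.2] F [ 0.98 -1.02  0.16] op 0.8
shift [ 0.0259 -0.0834  0.0933] rot [ 0.    -0.002  0.   ]
```

```bash
M="python3 -m crank"
$M '[[0.01,-0.04,0.03,0,0,0,0.2],[0.018,-0.075,0.06,0,0,0,0.2],[0.02,-0.083,0.09,0,0,0,0.2],[0.02,-0.083,0.093,0,-0.002,0,0.2],[0.02,-0.083,0.093,0,-0.002,0,0.2]]' >/dev/null
python3 -c "
from h import *
st();plan([-105,-23,80])
a=grab('scene')['image'][130:330,170:450];b=grab('wrist')['image']
a=cv2.resize(a,(560,400));b=cv2.resize(b[:, :],(320,200))
c=np.zeros((600,560,3),np.uint8);c[:400]=a;c[400:,:320]=b
cv2.imwrite('pics/n1.png',c[:,:,::-1])"
```

```text
t 1.8 loc [-110.2  -25.3  109.6] F [ 0.3  -0.91  0.29] op 0.8
shift [ 0.0053 -0.0023  0.0296] rot [0.    0.004 0.004]
```

View pics/n1.png

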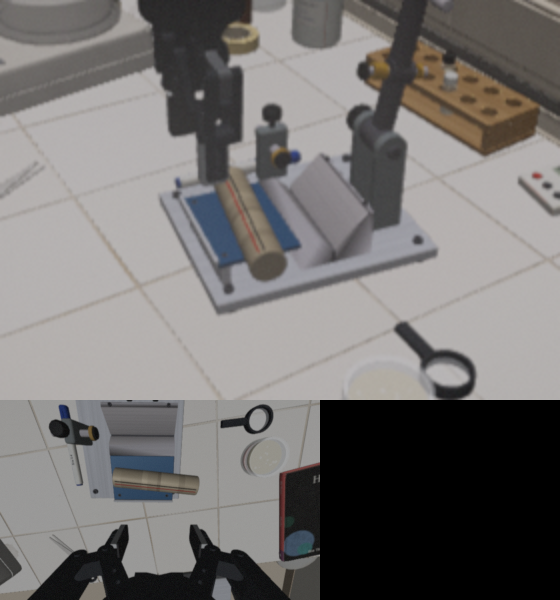

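```bash
python3 -c "
from h import *
s=grab('scene')
for z in(85,91,97,103): print(z,proj(s,g([-99.2,-73,z])),proj(s,g([-99.2,-59,z])))
m=s['image'][190:230,262:290].astype(int).sum(2)//3
for i in range(18,40,2): print(190+i,m[i])"
```

```text
85 [[285.58079876 249.44843707]] [[282.44288925 244.26712574]]
91 [[285.5308548  246.27023832]] [[282.38005494 241.11559867]]
97 [[285.48046707 243.0638002 ]] [[282.31667101 237.93650489]]
103 [[285.42962963 239.82874464]] [[282.25273022 234.72948112]]
208 [177 178 179 176 178 178 170 118  83  87  85  68  56  55  56  55  56  58
  54  56  53  60  87 141 177 178 178 176]
210 [175 171 168 164 171 172 158 110  83  87  85  72  57  53  56  55  58  62
  60  55  54  56  87 135 161 169 176 175]
212 [166 174 176 175 175 178 172 130  83  87  88  76  57  55  58  54  57  58
  57  58  52  60  87 135 158 165 172 171]
214 [177 177 178 175 177 176 172 140  88  85  88  74  57  57  56  57  59  61
  57  57  55  57  80 112 129 125 123 125]
216 [176 175 171 173 174 173 167 137  84  85  86  74  59  56  56  57  59  63
  60  60  56  58  77 112 126 126 120 117]
218 [171 172 170 170 167 167 162 140  82  82  90  82  58  55  56  56  55  52
  56  56  60  67  82  97 121 124 121 117]
220 [153 149 143 141 135 128 125 116 101  91  89  85  78  71  76  77  82  82
  88  95  96 100 112 102  92 120 124 120]
222 [115 110 110 110 116 119 129 139 141 143 136 125 125 131 118  87  89  99
 105 109 112 107 103 118 102  90 121 124]
224 [145 147 158 158 158 156 157 157 156 156 158 156 158 158 151 106  81  91
  98 106 110 112 104 102 118 104  88 120]
226 [156 158 156 157 157 157 157 157 148 140 136 132 127 106 102  90  76  81
  93 100 107 111 113 109 102 121 106 100]
228 [142 136 127 112 106 102  95  90  85  85  84  82  83  80  82  81  81  76
  85  95 101 108 111 117 108 113 127  93]
```

```bash
python3 -c "
from h import *
s=grab('scene');w=grab('wrist')
q=r.sense();print(q['eef_pos'],q['tcp_rot'],w['position'],w['orientation'],w['fx'])
A=R.from_euler('xyz',q['tcp_rot'])
for t in([0,-35,19],[0,35,19],[0,-35,6],[0,35,6],[0,0,0]): 
  P=A.apply(t)+q['eef_pos'];print(t,proj(w,P),proj(s,P))
cv2.imwrite('pics/w2.png',np.vstack([cv2.resize(w['image'][180:400,180:460],None,fx=1.5,fy=1.5),cv2.resize(s['image'][130:240,210:350],None,fx=3,fy=3,interpolation=2)[:260]])[:,:,::-1])
"
```

```text
[394.44101957  -8.92838644 110.88645695] [-3.14133973e+00 -2.84141390e-04 -1.52728602e-01] [476.92649953 -22.12576135 269.52338071] [ 2.81338499e+00 -4.19183440e-04 -1.72249033e+00] 276.9985199500278
[0, -35, 19] [[266.81621727 231.15116797]] [[262.71642503 218.81681471]]
[0, 35, 19] [[366.2113556  231.21619741]] [[276.88307906 242.62760035]]
[0, -35, 6] [[263.41932666 239.59134961]] [[262.4110726  212.15478434]]
[0, 35, 6] [[369.50603897 239.65762222]] [[276.68969584 235.6699246 ]]
[0, 0, 0] [[316.44716291 243.91586229]] [[269.16133459 220.28234312]]
```

View pics/w2.png

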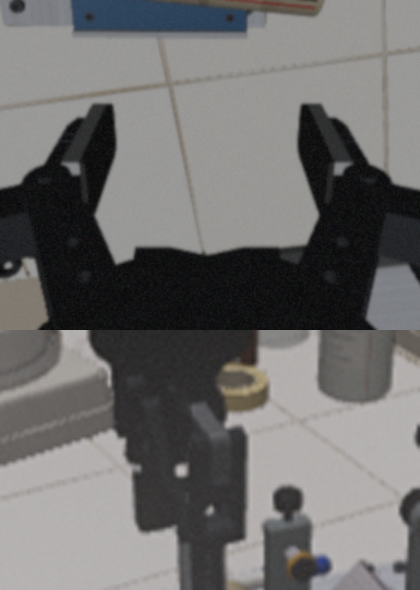

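The wrist view shows the tips at about full-image (250,250) and (390,250). In the scene view the near tip ends near (277,220), which is higher than the model predicts, so I'll triangulate it.

```bash
python3 -c "
from h import *
s=grab('scene');w=grab('wrist');q=r.sense()
A=R.from_euler('xyz',q['tcp_rot'])
def tri(a,b):
    p,d=ray(w,a);q_,e=ray(s,b);d=d[0];e=e[0]
    t=np.linalg.lstsq(np.c_[d,-e],q_-p,rcond=None)[0]
    return p+d*t[0],q_+e*t[1]
for a,b in(((386,250),(279,220)),((250,250),(262,196)),((257,250),(262,196))):
  for P in tri(a,b): print(np.round(P,1),'tool',np.round(A.inv().apply(P-q['eef_pos']),1))
# where does the wrist cam see the known fixture points?
for l in((-101,50,44),(-101,-50,44),(31,50,60),(31,-50,60)): print(l,proj(w,g(l)))
"
```

```text
[395.7 -48.3 132. ] tool [  7.5  38.9 -21.4]
[392.6 -45.6 133.3] tool [  4.   36.7 -22.8]
[405.8  27.6 129.2] tool [  6.  -37.7 -18.7]
[402.8  30.8 131.9] tool [  2.4 -40.4 -21.3]
[405.7  23.4 130.2] tool [  6.5 -33.5 -19.6]
[401.4  27.9 133.9] tool [  1.5 -37.3 -23.3]
(-101, 50, 44) [[228.6009003  198.77045928]]
(-101, -50, 44) [[345.2097876 199.0801331]]
(31, 50, 60) [[200.67797087  13.75742555]]
(31, -50, 60) [[354.72039124  14.30389758]]
```

```bash
M="python3 -m crank"
$M '[[0.003,-0.002,0.01,0,0.004,0.003,0.2],[0.003,-0.002,0.02,0,0.004,0.003,0.2],[0.003,-0.002,0.03,0,0.004,0.003,0.2],[0.003,-0.002,0.04,0,0.004,0.003,0.2],[0.003,-0.002,0.04,0,0.004,0.003,0.2]]' >/dev/null
python3 -c "
from h import *
st();plan([-105,-23,80])
a=grab('scene')['image'][170:290,220:360];b=grab('wrist')['image'][100:340,160:480]
a=cv2.resize(a,(466,400),interpolation=2)
c=np.zeros((600,466,3),np.uint8);c[:400]=a;c[400:,:267]=cv2.resize(b,(267,200))
cv2.imwrite('pics/n2.png',c[:,:,::-1])"
```

```text
t 2.65 loc [-107.8  -23.2   68.3] F [ 0.31 -0.26 -0.04] op 0.8
shift [ 0.0028 -0.0002 -0.0117] rot [0.    0.001 0.   ]
```

View pics/n2.png

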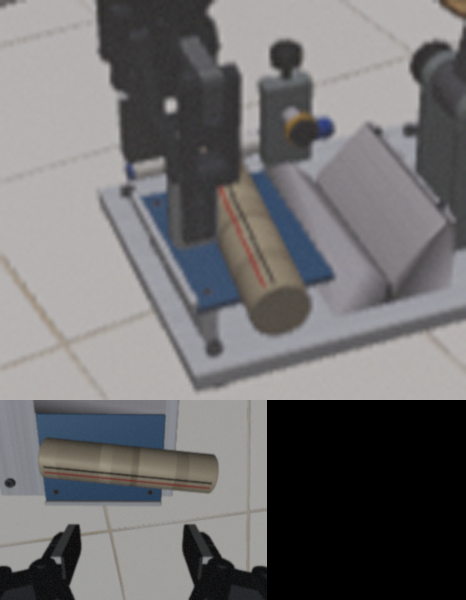

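```bash
M="python3 -m crank"
$M '[[-0.001,0,0.007,0,0,0,0.2],[-0.001,0,0.014,0,0,0,0.2],[-0.001,0,0.02,0,0,0,0.2],[-0.001,0,0.025,0,0,0,0.2],[-0.001,0,0.025,0,0,0,0.2]]' | grep force
$M '[[0,0,0.003,0,0,0,0.2],[0,0,0.006,0,0,0,0.2],[0,0,0.008,0,0,0,0.2],[0,0,0.01,0,0,0,0.2],[0,0,0.01,0,0,0,0.2]]' | grep force
python3 -c "
from h import *
st()
a=grab('scene','s3')['image'][170:290,220:360];b=grab('wrist','w3')['image'][100:340,160:480]
a=cv2.resize(a,(466,400),interpolation=2)
c=np.zeros((600,466,3),np.uint8);c[:400]=a;c[400:,:267]=cv2.resize(b,(267,200))
cv2.imwrite('pics/n3.png',c[:,:,::-1])"
```

```text
contact_force: [-0.8, 0.0, 0.6]
grasp_force: 0.0
contact_force: [-0.5, -0.4, -1.1]
grasp_force: 0.0
t 3.75 loc [-107.7  -23.1   34.5] F [-0.42 -0.42 -1.14] op 0.8
```

View pics/n3.png

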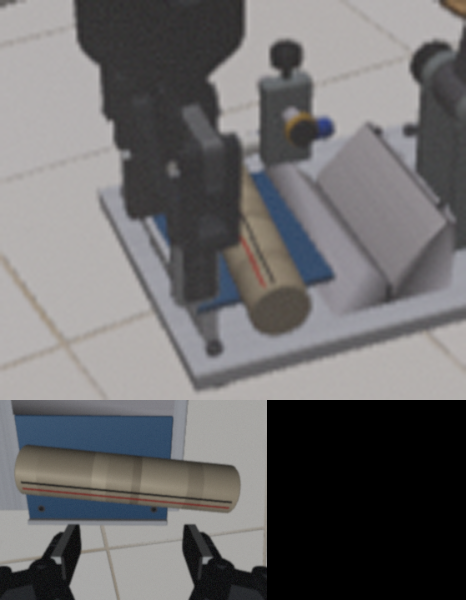

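The tips are now about 5 mm above the apron, and both fingers stand in front of the core. I'll start rolling it.

```bash
M="python3 -m crank"
$M '[[0.004,0,0,0,0,0,0.2],[0.007,0,0,0,0,0,0.2],[0.01,0,0,0,0,0,0.2],[0.013,0,0,0,0,0,0.2],[0.016,0,0,0,0,0,0.2]]' | grep contact
$M '[[0.003,0,0,0,0,0,0.2],[0.006,0,0,0,0,0,0.2],[0.009,0,0,0,0,0,0.2],[0.012,0,0,0,0,0,0.2],[0.012,0,0,0,0,0,0.2]]' | grep contact
python3 -c "
from h import *
st();a=grab('wrist')['image'][80:340,140:500];b=grab('top')['image'][200:290,280:400]
c=np.zeros((600,540,3),np.uint8);c[:260,:360]=a;c[260:575,:420]=cv2.resize(b,None,fx=3.5,fy=3.5,interpolation=2)
cv2.imwrite('pics/n4.png',c[:,:,::-1])"
```

```text
contact_force: [0.1, -0.0, 0.0]
contact_force: [-1.0, 0.5, 0.1]
t 4.85 loc [-78.9 -23.   34.8] F [-1.03  0.39  0.12] op 0.8
```

View pics/n4.png

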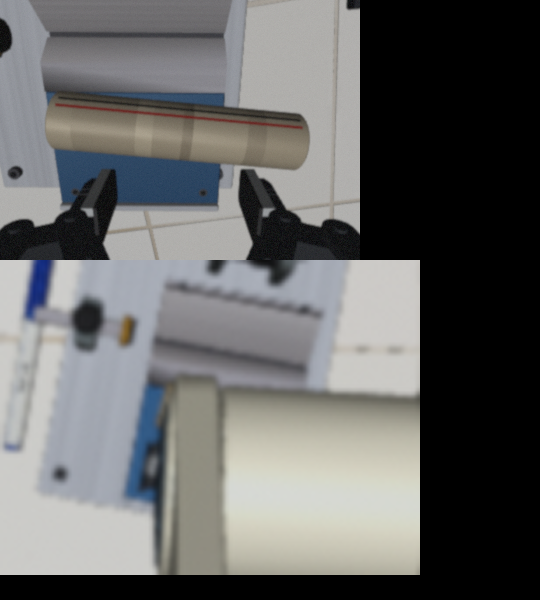

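Picture n4 shows the core rolled toward the vee, with its lines turned and the skew reduced, and both fingers close behind it. From here I'll track it with a colour mask in the wrist camera.

```bash
M="python3 -m crank"; cat >> h.py <<'E'
def core(z=59,v=True):
    f=grab('wrist');h=cv2.cvtColor(f['image'],cv2.COLOR_RGB2LAB).astype(int)
    m=((h[...,2]>136)&(h[...,0]>60)).astype(np.uint8)
    m=cv2.morphologyEx(m,cv2.MORPH_OPEN,np.ones((5,5)));m=cv2.morphologyEx(m,cv2.MORPH_CLOSE,np.ones((9,9)))
    c=max(cv2.findContours(m,0,2)[0],key=cv2.contourArea)
    b=cv2.boxPoints(cv2.minAreaRect(c));P=loc(onz(f,b,z))
    P=P[np.argsort(P[:,1])]
    print('area',cv2.contourArea(c),'tail',np.round(P[:2].mean(0),1),'head',np.round(P[2:].mean(0),1),'box',np.round(b).astype(int).tolist())
E
python3 -c "
from h import *
core()"
$M '[[0.003,0,0,0,0,0,0.2],[0.006,0,0,0,0,0,0.2],[0.009,0,0,0,0,0,0.2],[0.012,0,0,0,0,0,0.2],[0.015,0,0,0,0,0,0.2]]' | grep contact
python3 -c "
from h import *
st();core()"
```

```text
area 10018.0 tail [-55.8 -92.5  59. ] head [-42.8  44.3  59. ] box [[183, 224], [187, 179], [450, 202], [446, 247]]
contact_force: [-0.3, 0.0, 0.5]
t 5.5 loc [-64.2 -23.   34.8] F [-0.29  0.    0.53] op 0.8
area 8974.5 tail [-44.9 -93.6  59. ] head [-32.8  43.4  59. ] box [[187, 231], [190, 191], [450, 213], [447, 252]]
```

```bash
M="python3 -m crank"
$M '[[0.003,0,0,0,0,0,0.2],[0.006,0,0,0,0,0,0.2],[0.009,0,0,0,0,0,0.2],[0.012,0,0,0,0,0,0.2],[0.014,0,0,0,0,0,0.2]]' | grep contact
python3 -c "
from h import *
st();core()"
$M '[[0.002,0,0,0,0,0,0.2],[0.004,0,0,0,0,0,0.2],[0.006,0,0,0,0,0,0.2],[0.008,0,0,0,0,0,0.2],[0.01,0,0,0,0,0,0.2]]' | grep contact
python3 -c "
from h import *
st();core()"
```

```text
contact_force: [0.4, 0.2, -0.2]
t 6.05 loc [-50.1 -23.   34.8] F [ 0.38  0.21 -0.19] op 0.8
area 9195.0 tail [-30.3 -95.1  59. ] head [-19.6  42.4  59. ] box [[189, 233], [192, 192], [453, 211], [450, 252]]
contact_force: [-0.1, 0.0, -1.0]
t 6.6 loc [-40.3 -23.   34.8] F [-0.12  0.02 -1.01] op 0.81
area 10424.5 tail [ -8.  -93.5  59. ] head [ 1.2 38.4 59. ] box [[194, 215], [197, 170], [454, 187], [451, 232]]
```

```bash
M="python3 -m crank"
$M '[[0,0,0,0,0,0,0.2],[0,0,0,0,0,0,0.2],[0,0,0,0,0,0,0.2]]' | grep contact
python3 -c "
from h import *
st();core(51.2)"
```

```text
contact_force: [-0.3, -0.8, 0.5]
t 6.95 loc [-40.7 -23.   34.8] F [-0.16 -0.88  0.48] op 0.8
area 10149.5 tail [ -2.1 -95.4  51.2] head [-2.3 40.7 51.2] box [[198, 171], [451, 171], [451, 216], [198, 216]]
```

```bash
M="python3 -m crank"
$M '[[-0.02,0,0,0,0,0,0.2],[-0.02,0.01,-0.04,0,0,0,0.5],[-0.01,0.05,-0.075,0,0,0,1],[0.02,0.09,-0.075,0,0,0,1],[0.034,0.105,-0.075,0,0,0,1]]' 30 >/dev/null
$M '[[0,0,0,0,0,0,1],[0,0,0,0,0,0,1],[0,0,0,0,0,0,1]]' | grep -E "contact|opening"
python3 -c "
from h import *
st();core(51.2)
s=grab('scene');w=grab('wrist');T=r.sense();A=R.from_euler('xyz',T['tcp_rot'])
for z in(-20,-10,0,10,19):
  P=A.apply([3,0,z])+T['eef_pos'];print(z,proj(w,P).round(),proj(s,P).round())
a=cv2.resize(s['image'][150:290,250:390],None,fx=3,fy=3,interpolation=2);b=w['image'][80:400,140:500]
c=np.zeros((420,780,3),np.uint8);c[:,:420]=a;c[:320,420:]=b
cv2.imwrite('pics/n5.png',c[:,:,::-1])"
```

```text
contact_force: [-0.3, -0.5, -0.5]
opening: 0.001
t 7.8 loc [  -7.9 -127.4  109.4] F [-0.19 -0.58 -0.45] op 0.0
area 3583.5 tail [ -2.7 -86.8  51.2] head [-2.9 44.5 51.2] box [[110, 218], [110, 192], [268, 192], [268, 218]]
-20 [[316. 256.]] [[360. 231.]]
-10 [[317. 247.]] [[359. 237.]]
0 [[317. 239.]] [[359. 242.]]
10 [[317. 233.]] [[358. 248.]]
19 [[317. 227.]] [[358. 253.]]
```

View pics/n5.png

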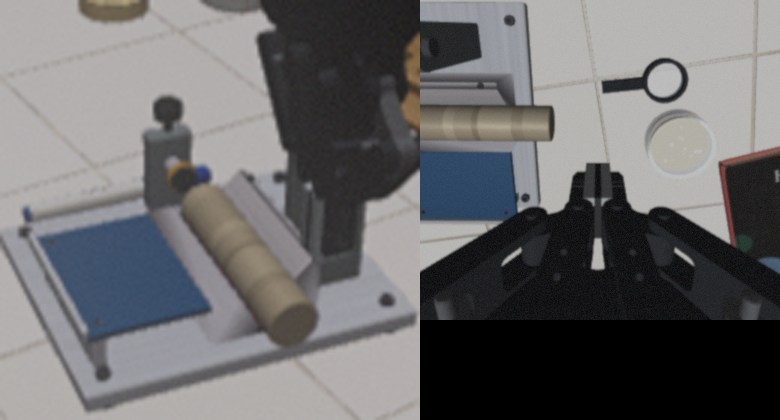

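n5 shows the core seated straight in the vee with the closed fingers beyond its tail. The tips sit about 8 mm behind the TCP, so I'll descend to TCP z≈34.

```bash
M="python3 -m crank"
$M '[[0.002,0,0.02,0,0,0,1],[0.002,0,0.045,0,0,0,1],[0.002,0,0.065,0,0,0,1],[0.002,0,0.075,0,0,0,1],[0.002,0,0.075,0,0,0,1]]' | grep contact
python3 -c "
from h import *
st();core(51.2)"
$M '[[0,-0.004,0,0,0,0,1],[0,-0.007,0,0,0,0,1],[0,-0.01,0,0,0,0,1],[0,-0.013,0,0,0,0,1],[0,-0.015,0,0,0,0,1]]' | grep contact
python3 -c "
from h import *
st();core(51.2)"
```

```text
contact_force: [-0.2, 0.9, -0.0]
t 8.45 loc [  -5.7 -127.5   33.8] F [-0.31  0.91 -0.04] op -0.0
area 5859.5 tail [ -8.3 -84.9  51.2] head [-5.  51.5 51.2] box [[6, 272], [7, 241], [244, 246], [243, 277]]
contact_force: [0.7, 0.1, -0.3]
t 9.0 loc [  -4.4 -112.7   35.1] F [ 0.64  0.19 -0.31] op -0.0
area 6204.0 tail [ -5.5 -86.7  51.2] head [-4.7 49.3 51.2] box [[39, 274], [39, 239], [272, 241], [272, 275]]
```

```bash
M="python3 -m crank"; S='from h import *;st()'
$M '[[0,-0.002,0,0,0,0,1],[0,-0.004,0,0,0,0,1],[0,-0.006,0,0,0,0,1],[0,-0.008,0,0,0,0,1],[0,-0.01,0,0,0,0,1]]' >/dev/null; python3 -c "$S"
$M '[[0,-0.002,0,0,0,0,1],[0,-0.004,0,0,0,0,1],[0,-0.006,0,0,0,0,1]]' >/dev/null; python3 -c "$S"
$M '[[0,-0.002,0,0,0,0,1],[0,-0.004,0,0,0,0,1],[0,-0.006,0,0,0,0,1]]' >/dev/null; python3 -c "$S;core(51.2)"
```

```text
t 9.55 loc [  -4.6 -102.8   34.9] F [ 0.05 -0.68  0.16] op 0.0
t 9.85 loc [ -4.5 -96.9  34.9] F [ 0.37 -1.62 -1.02] op -0.0
t 10.15 loc [ -4.5 -90.8  34.9] F [ 0.28 -2.36  0.39] op 0.0
area 6969.5 tail [ -5.4 -75.4  51.2] head [-5.6 60.6 51.2] box [[57, 241], [290, 241], [290, 275], [57, 275]]
```

```bash
M="python3 -m crank"; S='from h import *;st()'
$M '[[0,-0.001,0,0,0,0,1],[0,-0.002,0,0,0,0,1],[0,-0.003,0,0,0,0,1],[0,-0.004,0,0,0,0,1]]' >/dev/null; python3 -c "$S"
$M '[[0,-0.0005,0,0,0,0,1],[0,-0.001,0,0,0,0,1],[0,-0.0015,0,0,0,0,1],[0,-0.002,0,0,0,0,1]]' >/dev/null; python3 -c "$S"
python3 - <<'E'
from h import *
# stop disc (brass/black) position from top view for the expected travel: rubber edge along fixture y at z=51
f=grab('top');h=cv2.cvtColor(f['image'],cv2.COLOR_RGB2HSV)
m=cv2.inRange(h,(12,110,60),(32,255,255))[200:240,295:330]
v,u=np.nonzero(m);P=loc(onz(f,np.c_[u+295,v+200],51));print(len(u),P.min(0).round(1),P.max(0).round(1))
E
```

```text
t 10.6 loc [ -4.6 -86.9  34.9] F [-0.49 -2.39  0.05] op 0.0
t 11.0 loc [ -4.6 -85.   34.9] F [ 0.88 -0.85  0.57] op -0.0
13 [-6.3 66.9 51. ] [ 7.  71.2 51. ]
```

```bash
M="python3 -m crank"; S='from h import *;st()'
$M '[[0,-0.001,0,0,0,0,1],[0,-0.002,0,0,0,0,1],[0,-0.003,0,0,0,0,1]]' >/dev/null; python3 -c "$S"
$M '[[0,-0.0005,0,0,0,0,1],[0,-0.001,0,0,0,0,1]]' >/dev/null; python3 -c "$S"
$M '[[0,-0.0005,0,0,0,0,1],[0,-0.001,0,0,0,0,1]]' >/dev/null; python3 -c "$S"
$M '[[0,-0.0005,0,0,0,0,1],[0,-0.001,0,0,0,0,1]]' >/dev/null; python3 -c "$S"
```

```text
t 11.35 loc [ -4.6 -81.9  34.9] F [ 0.33 -0.2   0.25] op 0.0
t 11.55 loc [ -4.5 -80.9  34.9] F [ 1.26 -1.33 -0.04] op 0.0
t 11.75 loc [ -4.6 -80.   34.9] F [ 0.02 -1.17  0.27] op -0.0
t 11.95 loc [ -4.6 -79.   34.9] F [ 0.56 -1.91  0.64] op 0.0
```

```bash
M="python3 -m crank"; S='from h import *;st()'
for i in 1; do
$M '[[0,-0.0005,0,0,0,0,1],[0,-0.001,0,0,0,0,1]]' >/dev/null; python3 -c "$S"
$M '[[0,-0.0005,0,0,0,0,1],[0,-0.001,0,0,0,0,1]]' >/dev/null; python3 -c "$S"
done; python3 -c "from h import *;core(51.2)"
```

```text
t 12.15 loc [ -4.5 -78.   34.9] F [-0.4  -1.38  0.37] op 0.0
t 12.35 loc [ -4.6 -77.   34.9] F [ 0.29 -2.6  -0.07] op -0.0
area 7226.5 tail [ -8.  -61.5  51.2] head [-2.9 80.1 51.2] box [[45, 273], [46, 235], [291, 242], [290, 281]]
```

```bash
M="python3 -m crank"; S='from h import *;st()'
$M '[[0,-0.0005,0,0,0,0,1],[0,-0.0005,0,0,0,0,1]]' >/dev/null; python3 -c "$S"
$M '[[0,-0.0005,0,0,0,0,1],[0,-0.0005,0,0,0,0,1]]' >/dev/null; python3 -c "$S"
```

```text
t 12.6 loc [ -4.6 -76.4  34.9] F [ 0.81 -1.38  0.42] op 0.0
t 12.8 loc [ -4.6 -75.9  34.9] F [-0.35 -1.42 -0.05] op 0.0
```

```bash
M="python3 -m crank"; S='from h import *;st()'
$M '[[0,-0.0005,0,0,0,0,1],[0,-0.0005,0,0,0,0,1]]' >/dev/null; python3 -c "$S"
$M '[[0,-0.0005,0,0,0,0,1],[0,-0.0005,0,0,0,0,1]]' >/dev/null; python3 -c "$S"
```

```text
t 13.0 loc [ -4.6 -75.4  34.9] F [ 0.83 -1.17  0.27] op 0.01
t 13.2 loc [ -4.5 -75.   34.9] F [ 0.41 -1.51  0.66] op -0.0
```

```bash
M="python3 -m crank"; S='from h import *;st()'
$M '[[0,-0.0005,0,0,0,0,1],[0,-0.0005,0,0,0,0,1]]' >/dev/null; python3 -c "$S"
$M '[[0,-0.0005,0,0,0,0,1],[0,-0.0005,0,0,0,0,1]]' >/dev/null; python3 -c "$S"
```

```text
t 13.4 loc [ -4.6 -74.6  34.9] F [ 0.08 -4.47  0.24] op -0.0
t 13.6 loc [ -4.5 -74.3  34.9] F [ 0.61 -5.83  0.58] op -0.0
```

```bash
M="python3 -m crank"
$M '[[0,0.005,0,0,0,0,1],[0,0.03,0,0,0,0,1],[0,0.05,-0.04,0,0,-0.14,1],[0,0.05,-0.09,0,0,-0.28,1],[0,0.05,-0.14,0,0,-0.42,0.7]]' >/dev/null
python3 -c "
from h import *
st();core(51.2);plan([91,-27,275],np.pi/2)"
```

```text
t 14.1 loc [  -5.7 -124.3  176.1] F [2.23 0.18 0.5 ] op 0.15
area 9490.5 tail [ -36.  -514.6   51.2] head [  -2.9 -414.2   51.2] box [[482, 337], [603, 217], [649, 265], [529, 384]]
shift [ 0.1256 -0.0492 -0.0898] rot [ 0.01  -0.006 -1.137]
```

```bash
M="python3 -m crank"
$M '[[0,0,-0.045,0,0,-0.14,0.7],[0,0,-0.09,0,0,-0.28,0.7],[0.03,-0.01,-0.1,0,0,-0.42,0.7],[0.06,-0.02,-0.1,0,0,-0.56,0.7],[0.09,-0.03,-0.1,0,0,-0.7,0.7]]' >/dev/null
python3 -c "
from h import *
st();plan([91,-27,275],np.pi/2)"
```

```text
t 14.65 loc [ 65.8 -59.  275.9] F [-0.7  -0.57 -0.05] op 0.3
shift [0.0397 0.009  0.001 ] rot [ 0.003 -0.002 -0.445]
```

```bash
M="python3 -m crank"
$M '[[0.013,0.003,0,0,0,-0.14,0.7],[0.026,0.006,0,0,0,-0.28,0.7],[0.04,0.009,0,0.003,-0.002,-0.42,0.7],[0.04,0.009,0.001,0.003,-0.002,-0.445,0.7],[0.04,0.009,0.001,0.003,-0.002,-0.445,0.7]]' >/dev/null
python3 -c "
from h import *
st();plan([91,-27,220],np.pi/2)
f=grab('wrist');s=grab('scene');q=r.sense();A=R.from_euler('xyz',q['tcp_rot'])
for t in([0,14,-12],[0,-14,-12],[0,28,-12],[0,-28,-12]): print(t,proj(f,A.apply(t)+q['eef_pos']).round())
for l in([91,-44,236.5],[91,-15,236.5]): print(proj(f,g(l)).round())
g_=cv2.cvtColor(f['image'],cv2.COLOR_RGB2GRAY)
for u in(270,285,300,330,345): print(u,g_[150:330:5,u])
"
```

```text
t 15.15 loc [ 89.9 -27.8 273.5] F [-0.45 -1.02  0.68] op 0.3
shift [0.0009 0.0012 0.0535] rot [-0.002  0.001 -0.008]
[0, 14, -12] [[340. 253.]]
[0, -14, -12] [[293. 253.]]
[0, 28, -12] [[364. 253.]]
[0, -28, -12] [[270. 253.]]
[[319. 239.]]
[[318. 204.]]
270 [129 127  36  36  34 121 125 149 172 176 174 174 174 175 152 175 177 176
 176 178 167  70  30  41  23  18  24  28  26  25  27  22  10  19  26  28]
285 [102 100  97 109  99 129 147 149 175 172 175 175 175 174 175 176 173 166
 163  79  75  76  75  80  75  68 108 105  27  25  24  24  19  62 109 160]
300 [ 36  48  36  40  39  35 110 149 173 173 174 175 175 170 178 176 175 176
 174 176 177 177 176 178 175 176 176 177 178 174 166 153 163 174 174 174]
330 [177 174 132 134 171  51  58  54  54  56 173 174 168 174 176 177 177 176
 176 176 174 177 176 175 176 176 174 175 165 177 175 174 175 173 174 175]
345 [178 178 177 174 176 176 175 176 174 176 172 173 176 178 174 176 176 177
 177  75  59  40  26  24  20  22  25  24  27  25  24  29  49  91 174 176]
```

```bash
python3 -c "
from h import *
f=grab('wrist');g_=cv2.cvtColor(f['image'],cv2.COLOR_RGB2GRAY)
for v in(190,205,215,225,235,245): print(v,g_[v,270:370:2])
print(proj(f,g([91,-27,236.5])),proj(f,g([91,-27,230.5]))-proj(f,g([97,-27,230.5])))
"
```

```text
190 [175 172 154 171 177 175 177 172 175 175 174 174 173 175 173 177 136  53
  58  61  60  62  63  61  62  63  56  59  60  54  55 159 175 174 174 174
 175 174 174 176 174 175 174 174 173 175 174 176 175 175]
205 [173 176 172 170 162 175 175 177 174 175 173 176 175 176 173 177 177 175
 173 168 121 133 137 136 134 133 123 110 167 174 175 176 174 175 174 174
 176 171 173 176 174 173 169 169 168 168 164 147 154 163]
215 [174 172 173 173 170 164 174 174 172 173 170 173 171 170 167 166 170 170
 162 161 121 135 137 136 136 134 124 111 167 178 176 177 173 177 174 174
 177 176 175 174 175 175 175 175 178 176 176 175 176 176]
225 [179 170  83  33  39  65 151 173 174 175 174 175 176 176 174 177 178 178
 176 177 127 138 140 134 133 132 121 102 167 176 177 177 177 175 178 174
 176 178 175 177 176 176 174 175 174 179 174 177 176 179]
235 [175 175 163  71  35  37  87 160 173 176 176 176 176 175 176 176 176 177
 175 174 126 134 137 134 136 129 119 123 176 178 178 177 176 175 177 178
 177 174 178 175 176 176 177 176 174 177 177 177 175 175]
245 [178 174 147  79  32  32  59  75  78  79  73  36  45 159 176 176 177 176
 177 176 176 179 178 177 175 177 175 177 177 175 176 175 177 177 176 100
  28  59  75  74  78  95 167 175 172 166 153 116  88  55]
[[318.50392607 218.1796449 ]] [[-7.64793507  0.04930819]]
```

The wrist profile has the bar centred between the fingers: bar columns 310–325, finger inner edges about 295 and 340. I'll descend to cage it.

```bash
M="python3 -m crank"
$M '[[0,0.001,0.015,0,0,0,0.7],[0,0.001,0.03,0,0,0,0.7],[0,0.001,0.045,0,0,0,0.7],[0,0.001,0.06,0,0,0,0.7],[0,0.001,0.063,0,0,0,0.7]]' >/dev/null
python3 -c "
from h import *
st();plan([91,-27,210],np.pi/2)
import numpy as np
for a in(1.76,1.6,1.4,1.2,1.0,.8,.6,.45,.35): print(a,np.round([64-140*np.cos(a),98+140*np.sin(a)],1))
"
```

```text
t 15.8 loc [ 89.8 -28.  208.2] F [ 1.13 -0.79  0.4 ] op 0.3
shift [ 0.001   0.0012 -0.0018] rot [-0.005  0.002 -0.006]
1.76 [ 90.3 235.5]
1.6 [ 68.1 237.9]
1.4 [ 40.2 236. ]
1.2 [ 13.3 228.5]
1.0 [-11.6 215.8]
0.8 [-33.5 198.4]
0.6 [-51.5 177. ]
0.45 [-62.1 158.9]
0.35 [-67.5 146. ]
```

```bash
M="python3 -m crank"
$M '[[0.001,-0.008,-0.002,0,0,0,0.7],[0.001,-0.018,-0.002,0,0,0,0.7],[0.001,-0.029,-0.003,0,0,0,0.7],[0.001,-0.043,-0.002,0,0,0,0.7],[0.001,-0.057,-0.001,0,0,0,0.7]]' | grep contact
$M '[[0,-0.014,0.004,0,0,0,0.7],[0,-0.027,0.008,0,0,0,0.7],[0,-0.04,0.014,0,0,0,0.7],[0,-0.052,0.02,0,0,0,0.7]]' | grep contact
python3 -c "
from h import *
st();f=grab('wrist');g_=cv2.cvtColor(f['image'],cv2.COLOR_RGB2GRAY)
for v in(205,225): print(v,g_[v,270:370:2])"
```

```text
contact_force: [4.9, -1.0, 2.9]
contact_force: [4.3, 0.1, 2.1]
t 16.7 loc [-16.7 -26.1 193.8] F [4.22 0.71 2.07] op 0.3
205 [138 138 138 137 138 140 138 139 142 140 138 138 140 140 139 141 138 138
 140 139  80  36  37  31  36  40  66  97 112 115 116 119 114 112 103  75
  50  37  37  39  36  38  47  47  50  43  45  46  48  44]
225 [161 161 155 158 160 161 159 159 161 161 160 160 160 161 160 160 161 160
 160 160 106  39  43  53  53  54  56  54  56  59  58  56  56  56  58  56
  54  56  51  47  43  69 126 157 160 161 161 161 160 162]
```

```bash
M="python3 -m crank"
$M '[[0,-0.012,0.009,0,0,0,0.7],[0,-0.022,0.02,0,0,0,0.7],[0,-0.033,0.031,0,0,0,0.7],[0,-0.042,0.042,0,0,0,0.7],[0,-0.049,0.052,0,0,0,0.7]]' | grep contact
python3 -c "
from h import *
st();f=grab('wrist');g_=cv2.cvtColor(f['image'],cv2.COLOR_RGB2GRAY)
for v in(205,225): print(v,g_[v,270:370:2])"
```

```text
contact_force: [9.5, -0.2, -1.8]
t 17.25 loc [-65.9 -25.9 140.3] F [ 9.39  1.24 -1.81] op 0.3
205 [168 172 168 149 138  87  66  64  67  62  66  67  64  65  65  68  70  65
  66  68  51  36  27  39  36  51 100 121 126 129 130 129 125 129 129 117
  91  41  40  37  35  46  54  56  58  60  61  63  61  62]
225 [169 167 170 169 167 171 168 167 167 169 167 167 166 167 166 170 168 170
 169 168 130  44  47  60  59  59  59  63  59  61  61  61  56  60  64  59
  59  53  52  53  51  57  57  61  59  61  58  60  65  61]
```

```bash
M="python3 -m crank"
$M '[[0,0.006,0,0,0,0,0.7],[0,0.007,-0.02,0,0,0,0.7],[0,0.005,-0.05,0,0,0,0.7],[0,0.004,-0.06,0,0,0,1],[0,0.004,-0.06,0,0,0,1]]' >/dev/null
$M '[[0,0,0,0,0,0,1],[0,0,0,0,0,0,1],[0,0,0,0,0,0,1]]' >/dev/null
python3 - <<'E'
from h import *
st();plan([-61,-27,200],np.pi/2)
s=grab('scene');f=grab('wrist');g_=cv2.cvtColor(f['image'],cv2.COLOR_RGB2GRAY)
for v in(180,195,205,215,225,235): print(v,g_[v,270:370:2])
for x,z in((-59.4,164),(-56,168)):print(proj(f,g([x,-35,z])),proj(f,g([x,-45,z])))
E
```

```text
t 18.1 loc [-63.3 -26.1 199.3] F [-0.05 -0.27  0.34] op 0.0
shift [-0.0008  0.0023 -0.0007] rot [-0.003  0.002 -0.006]
180 [163 165 165 164 163 156 137 112  69  65  67  67  65  66  67  68  69  66
  64  37  47  53  57  54  59  55  57  58  57  54  54  57  54  53  57  58
  56  57  58  57  63  56  59  62  58  58  58  60  59  56]
195 [163 163 164 163 163 163 148 121  66  65  66  63  65  64  62  64  62  65
  66  41  54  53  57  58  56  55  58  55  59  57  58  54  45  44  56  56
  60  54  58  60  65  71  79  92  88  58  74  85  96 101]
205 [163 165 165 162 162 163 160 163 164 164 163 163 162 163 164 164 164 164
 163 164 164 163 134 109 123 124 125 126 124 110 113 165 165 162 164 163
 163 162 164 164 162 162 162 163 108  73  89  99 107 116]
215 [163 164 162 164 165 163 165 164 164 161 164 165 163 164 162 164 163 163
 165 163 164 165 135 109 122 123 126 124 126 110 112 161 164 166 161 163
 162 163 167 163 163 164 164 161 164 161 162 157 146 135]
225 [163 164 162 165 164 161 162 164 163 164 160 164 162 163 166 163 163 163
 163 166 164 161 133 111 123 124 126 126 122 106 122 164 163 163 164 162
 163 164 164 164 163 165 165 163 164 163 163 164 166 164]
235 [166 162 163 166 164 161 163 163 162 164 163 164 161 164 164 164 164 162
 162 164 163 164 130 112 123 127 127 124 124 103 135 163 163 165 163 162
 163 165 165 164 163 164 164 164 162 162 162 165 162 163]
[[322.02468856 231.32853195]] [[322.01407293 242.97287436]]
[[326.59047238 233.59649319]] [[326.50996092 245.41432988]]
```

```bash
M="python3 -m crank"; S='from h import *;st()'
$M '[[0,0.001,0.015,0,0,0,1],[0,0.001,0.028,0,0,0,1],[0,0.001,0.034,0,0,0,1],[0,0.001,0.034,0,0,0,1]]' >/dev/null;python3 -c "$S"
$M '[[0,0,0.003,0,0,0,1],[0,-0.001,0.006,0,0,0,1],[0,-0.002,0.009,0,0,0,1],[0,-0.003,0.012,0,0,0,1],[0,-0.004,0.015,0,0,0,1]]' >/dev/null;python3 -c "$S"
$M '[[0,-0.001,0.003,0,0,0,1],[0,-0.002,0.006,0,0,0,1],[0,-0.0025,0.009,0,0,0,1],[0,-0.003,0.012,0,0,0,1],[0,-0.003,0.012,0,0,0,1]]' >/dev/null;python3 -c "$S"
```

```text
t 18.6 loc [-62.4 -26.2 165.4] F [ 0.13 -0.4   0.04] op -0.0
t 19.1 loc [-66.2 -26.1 151.3] F [-4.41  0.37  5.39] op 0.0
t 19.6 loc [-69.1 -26.1 138.9] F [-0.81 -0.34 -0.31] op 0.0
```

```bash
M="python3 -m crank"; S='from h import *;st()'
python3 - <<'E'
from h import *
f=grab('wrist');g_=cv2.cvtColor(f['image'],cv2.COLOR_RGB2GRAY)
for v in(205,225,235): print(v,g_[v,270:370:2])
for a in(.4,.3,.25,.2):print(a,proj(f,g([64-140*np.cos(a),-42,98+140*np.sin(a)])))
E
$M '[[0,0,0.002,0,0,0,1],[0,-0.001,0.004,0,0,0,1],[0,-0.001,0.006,0,0,0,1]]' >/dev/null;python3 -c "$S"
$M '[[0,0,0.002,0,0,0,1],[0,-0.001,0.004,0,0,0,1],[0,-0.001,0.006,0,0,0,1]]' >/dev/null;python3 -c "$S"
```

```text
205 [168 167 169 168 161 134 130  77  64  67  69  66  69  63  64  66  54  50
  53  58  59  58  61  62  60  62  59  60  61  62  57  56  52  52  53  55
  60  60  59  61  59  62  61  59  60  57  59  60  59  58]
225 [168 168 167 166 170 167 167 168 168 167 167 171 168 169 167 167 160  99
  59  54  62  59  58  58  60  57  60  60  59  58  60  51  52  51  90 152
 160 164 167 167 168 168 166 167 168 169 168 169 164 168]
235 [167 166 168 167 169 165 167 167 170 168 169 166 166 165 166 168 168 167
 167 169 154 108 119 127 128 126 127 127 124 115  98 155 166 168 169 169
 168 166 168 167 168 167 168 168 168 168 169 167 167 167]
0.4 [[323.49597412 276.40184708]]
0.3 [[315.79290368 264.68893058]]
0.25 [[313.0648792  259.28631117]]
0.2 [[311.00267591 254.17436791]]
t 19.95 loc [-70.  -26.1 133.2] F [-3.48 -0.02  4.24] op -0.0
t 20.25 loc [-71.1 -26.1 127.1] F [-2.38 -1.11  4.2 ] op 0.0
```

```bash
M="python3 -m crank"; S='from h import *;st()'
$M '[[0,0,0.002,0,0,0,1],[0,-0.001,0.004,0,0,0,1],[0,-0.001,0.006,0,0,0,1]]' >/dev/null;python3 -c "$S"
$M '[[0,0,0.001,0,0,0,1],[0,0,0.002,0,0,0,1]]' >/dev/null;python3 -c "$S"
$M '[[0,0,0.001,0,0,0,1],[0,-0.001,0.002,0,0,0,1]]' >/dev/null;python3 -c "$S"
$M '[[0,0,0.001,0,0,0,1]]' >/dev/null;python3 -c "$S"
$M '[[0,0,0.001,0,0,0,1]]' >/dev/null;python3 -c "$S"
$M '[[0,0,0.001,0,0,0,1]]' >/dev/null;python3 -c "$S"
$M '[[0,0,0.001,0,0,0,1]]' >/dev/null;python3 -c "$S"
```

```text
t 20.55 loc [-71.8 -26.1 121.1] F [-2.82  1.16  4.04] op -0.0
t 20.75 loc [-71.9 -26.1 119.2] F [-2.75 -0.16  2.44] op -0.0
t 20.95 loc [-72.1 -26.1 117.4] F [ 1.25 -1.32  3.4 ] op 0.0
t 21.05 loc [-72.2 -26.1 116.4] F [-1.14 -0.09  2.28] op 0.0
t 21.15 loc [-72.5 -26.1 115.3] F [0.47 0.04 2.9 ] op -0.0
t 21.25 loc [-72.7 -26.1 114.3] F [-0.59 -0.4   3.71] op 0.0
t 21.35 loc [-73.  -26.1 113.2] F [-2.19 -0.29  2.98] op 0.0
```

```bash
M="python3 -m crank"; S='from h import *;st()'
$M '[[0,0,0.001,0,0,0,1]]' >/dev/null;python3 -c "$S"
$M '[[0,0,0.001,0,0,0,1]]' >/dev/null;python3 -c "$S"
$M '[[0,0,0.001,0,0,0,1]]' >/dev/null;python3 -c "$S"
$M '[[0,0,0.001,0,0,0,1]]' >/dev/null;python3 -c "$S"
```

```text
t 21.45 loc [-73.2 -26.1 112.1] F [-2.81 -0.08  4.29] op 0.0
t 21.55 loc [-73.2 -26.1 111. ] F [-1.9  -0.48  3.37] op -0.0
t 21.65 loc [-73.  -26.1 110.1] F [-1.73  1.37  2.76] op 0.0
t 21.75 loc [-72.9 -26.1 109.2] F [-2.38  0.65  3.62] op -0.0
```

```bash
M="python3 -m crank"; S='from h import *;st()'
$M '[[0,0,0.001,0,0,0,1]]' >/dev/null;python3 -c "$S"
$M '[[0,0,0.001,0,0,0,1]]' >/dev/null;python3 -c "$S"
$M '[[0,0,0.001,0,0,0,1]]' >/dev/null;python3 -c "$S"
```

```text
t 21.85 loc [-72.9 -26.1 108.2] F [-3.23 -0.94  3.28] op 0.0
t 21.95 loc [-72.8 -26.1 107.2] F [-1.54  0.2   3.23] op -0.0
t 22.05 loc [-72.8 -26.1 106.2] F [-2.66 -0.7   2.91] op -0.0
```

```bash
M="python3 -m crank"; S='from h import *;st()'
$M '[[0,0,0.001,0,0,0,1]]' >/dev/null;python3 -c "$S"
$M '[[0,0,0.001,0,0,0,1]]' >/dev/null;python3 -c "$S"
$M '[[0,0,0.001,0,0,0,1]]' >/dev/null;python3 -c "$S"
$M '[[0,0,0.001,0,0,0,1]]' >/dev/null;python3 -c "$S"
```

```text
t 22.15 loc [-72.8 -26.1 105.2] F [-2.29  0.33  2.6 ] op 0.01
t 22.25 loc [-72.8 -26.1 104.2] F [-2.85 -0.86  2.71] op -0.0
t 22.35 loc [-72.8 -26.1 103.2] F [-2.38  0.17  3.81] op 0.0
t 22.45 loc [-72.8 -26.1 102.2] F [-2.99 -0.08  3.83] op -0.01
```

```bash
M="python3 -m crank"; S='from h import *;st()'
$M '[[0,0,0.001,0,0,0,1]]' >/dev/null;python3 -c "$S"
$M '[[0,0,0.001,0,0,0,1]]' >/dev/null;python3 -c "$S"
$M '[[0,0,0.001,0,0,0,1]]' >/dev/null;python3 -c "$S"
```

```text
t 22.55 loc [-72.8 -26.1 101.2] F [-1.57 -0.53  3.09] op 0.0
t 22.65 loc [-72.8 -26.1 100.2] F [-2.44  0.71  2.38] op 0.0
t 22.75 loc [-72.8 -26.1  99.2] F [-1.73 -0.02  2.53] op -0.0
```

```bash
M="python3 -m crank"; S='from h import *;st()'
$M '[[0,0,0.001,0,0,0,1]]' >/dev/null;python3 -c "$S"
$M '[[0,0,0.001,0,0,0,1]]' >/dev/null;python3 -c "$S"
$M '[[0,0,0.001,0,0,0,1]]' >/dev/null;python3 -c "$S"
$M '[[0,0,0.001,0,0,0,1]]' >/dev/null;python3 -c "$S"
```

```text
t 22.85 loc [-72.8 -26.1  98.2] F [-2.    0.39  2.42] op -0.0
t 22.95 loc [-72.8 -26.1  97.2] F [-1.1  -0.48  2.47] op -0.0
t 23.05 loc [-72.9 -26.1  96.2] F [-0.62  0.42  2.15] op -0.0
t 23.15 loc [-72.9 -26.1  95.2] F [-2.49 -0.13  2.53] op -0.01
```

```bash
M="python3 -m crank"; S='from h import *;st()'
$M '[[0,0,0.001,0,0,0,1]]' >/dev/null;python3 -c "$S"
$M '[[0,0,0.001,0,0,0,1]]' >/dev/null;python3 -c "$S"
```

```text
t 23.25 loc [-72.8 -26.1  94.2] F [-2.03  0.55  2.65] op -0.0
t 23.35 loc [-72.8 -26.1  93.2] F [-2.61  0.19  3.75] op -0.0
```

```bash
M="python3 -m crank"; S='from h import *;st()'
$M '[[0,0,0.001,0,0,0,1]]' >/dev/null;python3 -c "$S"
$M '[[0,0,0.001,0,0,0,1]]' >/dev/null;python3 -c "$S"
```

```text
t 23.45 loc [-72.9 -26.1  92.3] F [-3.98  0.96  6.  ] op 0.0
t 23.55 loc [-73.  -26.1  91.3] F [-4.11 -0.3   5.97] op 0.0
```

```bash
M="python3 -m crank"; S='from h import *;st()'
$M '[[0,0,0.001,0,0,0,1]]' >/dev/null;python3 -c "$S"
$M '[[0,0,0.001,0,0,0,1]]' >/dev/null;python3 -c "$S"
```

```text
t 23.65 loc [-73.  -26.1  90.3] F [-4.65 -0.22  7.14] op 0.0
t 23.75 loc [-73.  -26.1  89.4] F [-4.75  0.45  8.18] op 0.0
```

```bash
M="python3 -m crank"; S='from h import *;st()'
$M '[[0,0,0,0,0,0,1]]' >/dev/null;python3 -c "$S"
$M '[[0,0,0,0,0,0,1]]' >/dev/null;python3 -c "$S"
$M '[[0,0,0.0005,0,0,0,1]]' >/dev/null;python3 -c "$S"
```

```text
t 23.85 loc [-73.1 -26.1  89.3] F [-4.01  0.89  6.1 ] op -0.0
t 23.95 loc [-73.1 -26.1  89.3] F [-3.78 -0.11  5.72] op 0.0
t 24.05 loc [-73.1 -26.1  88.9] F [-4.82 -0.23  9.74] op -0.0
```

```bash
M="python3 -m crank"
$M '[[0,0,-0.004,0,0,0,1],[0,0,-0.02,0,0,0,1],[0,-0.01,-0.06,0,0,0,1],[0,-0.04,-0.1,0,0,0,1],[0,-0.08,-0.13,0,0,0,1]]' >/dev/null
$M '[[0,0,0,0,0,0,1],[0,0,0,0,0,0,1]]' >/dev/null
python3 - <<'E'
from h import *
st()
s=grab('scene');h=cv2.cvtColor(s['image'],cv2.COLOR_RGB2LAB).astype(int)
m=((h[...,2]>136)&(h[...,0]>60)).astype(np.uint8)[190:290,270:360]
m=cv2.morphologyEx(m,cv2.MORPH_OPEN,np.ones((3,3)))
for c in cv2.findContours(m,0,2)[0]:
    if cv2.contourArea(c)>40: print(cv2.contourArea(c),np.array(cv2.boundingRect(c))+[270,190,0,0])
for y in(-60,-62,-64): print(y,proj(s,g([0,y,51.2])),proj(s,g([0,y,36.2])))
# bar ends expected for several angles in the scene view, and bright bar row profile near it
for a in(-.05,0,.05,.1): print(a,proj(s,g([64-140*np.cos(a),-45,98+140*np.sin(a)])),proj(s,g([64-140*np.cos(a),-27,98+140*np.sin(a)])))
G=cv2.cvtColor(s['image'],cv2.COLOR_RGB2GRAY)
u=int(round(proj(s,g([-76,-30,98]))[0,0]));print(u,G[190:260,u])
E
```

```text
t 24.75 loc [-151.8  -25.4  220. ] F [ 0.2  -0.3  -0.48] op 0.0
354.0 [313 213  31  31]
-60 [[339.7186175  247.63928442]] [[339.28997387 254.84604794]]
-62 [[340.2488505  248.32706623]] [[339.81401794 255.54162136]]
-64 [[340.78127097 249.01768548]] [[340.34020223 256.24003554]]
-0.05 [[293.38341395 232.8858752 ]] [[289.36512136 226.81099592]]
0 [[293.26151965 229.25716893]] [[289.22563575 223.22153888]]
0.05 [[293.34856882 225.54455303]] [[289.29158746 219.55118465]]
0.1 [[293.64738383 221.75812364]] [[289.56575356 215.80992869]]
290 [175 175 175 175 174 175 174 175 175 176 175 174 163 164 174 173 142  88
  81  81  79  80  69  60  61  65  77 112 130 137 141 143 143 143 141 139
 131 117  98  90  83  78  77  79  77  78  77  74  77  74  77  77  76  75
  76  75  76  78  74  78  77  75  79  76  77  79  76  77  76  70]
```

```bash
python3 -c "
from rig import sign_off
print(sign_off())"
```

```text
the job is handed in; nothing more can be done
None
```

I handed the job in at about 25 s. The core is seated in the vee and was pressed against the stop at about 6 N of push. The clamp pad is holding it with an estimated 10–14 N, judged from bar force and travel. After letting go, I saw the bar still down, but I did not check the core's final contact with the stop in an image.

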